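# Fill the lid tube to its mark

### The arm

A 6-joint arm with a two-finger parallel gripper is mounted at the origin on the work surface. World frame = base frame: x ahead of the robot, y to its left, z up, the work surface at z = 0. Lengths are in m, angles in rad, forces in N, time in s.
With the tool pointing down it reaches from about 0.35 to 0.975 m from the base axis. Payload 4.9 kg.
Tool frame: the origin (TCP) lies midway between the tips of the shut fingers; the grasp point (between the pads) lies 19 mm behind it; z points along the fingers, x is the direction in which the jaws open and shut, and the axes are right-handed (so a half turn about z gives the same grasp; the last joint's range is limited). The gripper opens to 85 mm and grips with 20 to 120 N. Pads are 22 mm wide; open, the fingers measure 114 mm over their backs; the gripper's body (76 mm by 85 mm) begins 54 mm behind the grasp point. The pads swing forward as they close: fully open they stand 13 mm farther back than shut.
Start: joints at [1.107, 0.053, 1.613, -0, 1.476, -0.119], TCP at [0.211, 0.588, 0.231] pointing down, gripper open.
Joint ranges: [-3.01, 3.01], [-1.01, 2.22], [0.06, 2.58], [-1.02, 4.17], [0.09, 2.62], [-3.14, 3.14]. Speed limits (rad/s): [2.57, 2.57, 3.14, 3.14, 3.14, 3.14].

### API

Orientations are given as a rotation vector (axis times angle).
In Python, from station import ctrl gives the robot as it stands.
- The arm moves only by the tool step_arm, never from a script. Its argument "increments" is text: rows parted by semicolons, each of 6 numbers parted by spaces: the shift along the tool's x, y, z as a fraction of full scale, then the turn, a rotation vector about the tool's x, y, z as a fraction of full scale. In form: x y z rx ry rz; .... A call has 1 to 12 rows; each row shifts and turns the commanded pose from where the row before left it, along the tool's axes as they then stand; what a row does not reach is not made up. Full scale, the value 1, is 0.025 m for a shift and 0.1 rad for a turn. A row lasts 1/12 s, in which the tool goes at most 41.7 mm and 7.16 degrees, less where a joint would pass 70% of its speed; a pose out of reach is approached as far as the arm can. A call with a number of a shift or a turn outside -1 to 1 is refused whole. A call with a gripper value outside its range is refused whole. "fingers" is the opening, from -1 (shut) to 1 (fully open), so that 0 is half open, set as the call begins (left out, the last holds). The fingers move at their own pace and stop on an object; "newtons" is the grip in N (left out, the last holds). Time passes only in rows, so rows that do not move let the fingers close. It gives the time, the measured TCP pose, the force and the opening at its end, in the units of the state.
- ctrl.get_obs(): the state, without advancing time (a new reading comes with each control period).
- ctrl.get_image(name): name is "scene" or "top" or "wrist"; returns a dict with "pixels" (400x640x3 uint8, red, green, blue), "intrinsics" (3x3 intrinsics, pixels), "eye" and "orientation" of the camera in the world. Camera axes: x right, y down, z forward; pixel columns grow to the right and rows downward; lengths in m; the calibration is good to about 2 mm. A picture is of the moment at which its call begins. There is no depth.
- ctrl.finish_job(): hands the job in, once; it reports no verdict.
The state is a dict: "t": time; "q": joint angles; "dq": joint speeds; "effort": joint torques, N m; "tool_pos": TCP position; "tool_rot": TCP orientation; "contact_force": force on the tool from outside, world axes, zero at the start; "wrist_torque": the same for the moment, N m; "opening": finger opening in m.
Only numpy, scipy, OpenCV 4.12 (cv2) and the standard library are available. Lean on these libraries where they do the work, as an engineer would, in place of code of your own. Each camera call takes 0.05 s, during which the arm holds its last target.

### The job

Top up the clear collecting tube: pick up the two deep jar lids from the shelf and stack them flat inside the tube, one on the other on the lids already there, so that the top of the stack comes level with the dark ring mark. Leave the shallow lid of the same width where it lies.

Things in the scene. Friction and masses are not known exactly. Their poses are not given: they have to be found in the camera images.
- tube: clear upright tube on a grey foot disc (104 mm wide, 5 mm high), fixed. Outer diameter 82 mm, inner 76 mm, open top, rim 102 mm above the shelf. Three deep lids, fixed, already lie centred inside, their flat top 60 mm above the shelf. Thin dark ring outside at 96 mm: the fill mark, the stack's height with two more deep lids. Origin: centre of the underside, on the shelf; z up along the tube's axis.
- lid_a: one of two identical deep jar lids: a closed steel disc 56 mm in diameter and 18 mm high (20 to 45 g), lying flat, top up, on the shelf. Origin: centre of its underside; z up along its axis; yaw does not matter.
- lid_b: one of two identical deep jar lids: a closed steel disc 56 mm in diameter and 18 mm high (20 to 45 g), lying flat, top up, on the shelf. Origin: centre of its underside; z up along its axis; yaw does not matter.
- lid_shallow: the shallow lid, to be left alone: a steel disc also 56 mm in diameter but only 9 mm high, lying flat on the shelf. Origin: centre of its underside; z up. (A much wider, 82 mm, lid and a small battery also lie about.)
Not all that is in view belongs to the job. Leave any orange look-alike of the lid_a alone.

How it is judged:
By the outcome, as a careful person would: the job done as asked, in the order asked, and still so for the second after the job is handed in, with the robot touching nothing.
It also fails if it takes over 58 s, if anything falls off the work surface, if the arm or the gripper's body presses on something with over 40 N, if the wrist force passes 120 N, or if a joint passes its speed limit or range.

## Working session

There is one attempt and no reset: what is moved stays moved. The work goes in short steps, Python scripts to look and compute and a tool call to move; the robot and the scene stay as the last step left them, time stands still between calls to the robot, and variables do not carry over. Pictures are saved under pics/ and viewed, and the job is handed in when it is done.

Besides the shell and the picture viewer there is one more tool, called in YAML: its name, and indented under it one key for each argument. step_arm: Moves the arm, as the interface text tells. Shift numbers are shares of 0.025 m and turn numbers shares of 0.1 rad, none past 1 either way. Its arguments: {"type":"object","properties":{"increments":{"type":"string"},"fingers":{"type":"number"},"newtons":{"type":"number"}},"required":["increments"]}

```bash
mkdir -p pics; ls
python3 - <<'E'
from station import ctrl
import cv2
o=ctrl.get_obs(); print(o['t'],o['tool_pos'],o['tool_rot'],o['opening'])
for n in ['scene','top','wrist']:
    d=ctrl.get_image(n); cv2.imwrite(f'pics/{n}0.png',d['pixels'][:,:,::-1]); print(n,d['intrinsics'],d['eye'],d['orientation'])
E
```

```text
pics
0.0 [0.21098178 0.58764644 0.23006212] [ 2.56879571  1.80685439 -0.00288167] 0.0855719048917125
scene [[519.77745399   0.         322.15736416]
 [  0.         519.77745399 196.69374571]
 [  0.           0.           1.        ]] [ 1.1703158  -0.41548718  0.87360991] [-2.13914188 -1.21797626  0.44842324]
top [[509.7471152    0.         316.30841517]
 [  0.         509.7471152  197.62414729]
 [  0.           0.           1.        ]] [ 0.47708113 -0.01305677  1.01900918] [-2.1744762   2.21254979 -0.08992226]
wrist [[341.7532371    0.         318.1851302 ]
 [  0.         341.7532371  202.61974592]
 [  0.           0.           1.        ]] [0.13625638 0.61501411 0.37145239] [2.34599607 1.65288522 0.26111949]
```

View pics/scene0.png

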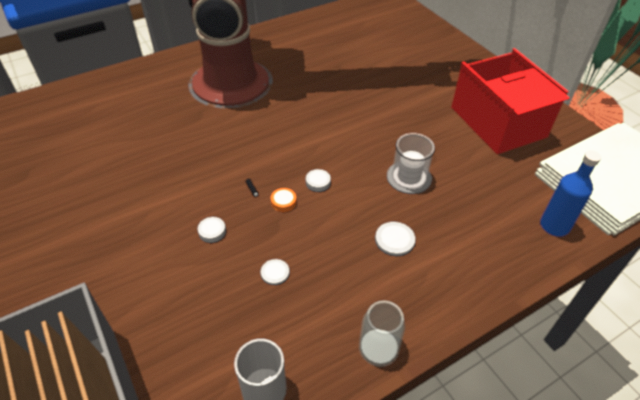

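View pics/top0.png

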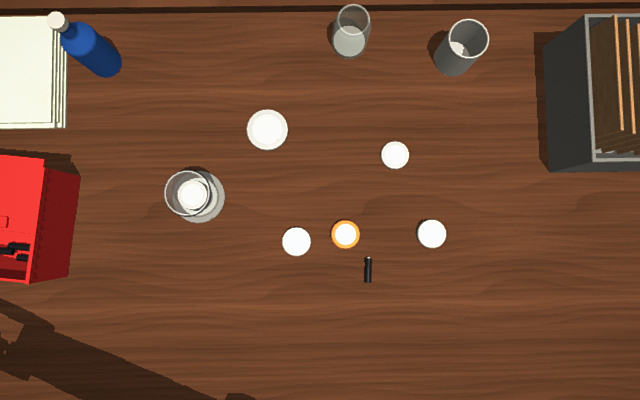

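View pics/wrist0.png

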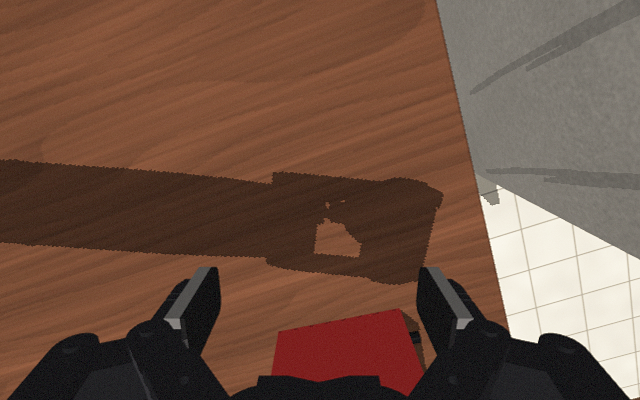

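Three white discs of the same width appear. In the scene view they are at (211,229), (318,180) and (274,271); in the top view (431,234), (296,241) and (395,155). The one at (274,271) shows the thinnest side wall, so it is probably the shallow lid. The orange one (284,199), the wide lid (395,238) and the battery (251,187) are distractors. Next I measure and confirm in crops.

```bash
cat > h.py <<'E'
import numpy as np,cv2
from scipy.spatial.transform import Rotation as R
def ray(d,uv,z):
    K=d['intrinsics'];r=R.from_rotvec(d['orientation']).as_matrix()@np.linalg.inv(K)@np.array([uv[0],uv[1],1.])
    e=np.array(d['eye']);return e+r*(z-e[2])/r[2]
def proj(d,p):
    c=R.from_rotvec(d['orientation']).as_matrix().T@(np.array(p)-d['eye']);q=d['intrinsics']@c;return q[:2]/q[2]
def pose(o): return np.array(o['tool_pos']),R.from_rotvec(o['tool_rot'])
E
python3 - <<'E'
from station import ctrl
from h import *
T=ctrl.get_image('top');S=ctrl.get_image('scene')
def blobs(d,thr):
    p=d['pixels'].astype(int);m=((p.min(2)>thr)&(p.max(2)-p.min(2)<40)).astype('uint8')
    n,l,s,c=cv2.connectedComponentsWithStats(m)
    for i in range(1,n):
        if 100<s[i,4]<3000: print(s[i],c[i].round(1),ray(d,c[i],0.018).round(4)[:2],ray(d,c[i],0.009).round(4)[:2], 'as z=.06',ray(d,c[i],0.06).round(4)[:2])
print('top');blobs(T,200);print('scene');blobs(S,200)
a=S['pixels'][140:300,180:450,::-1];cv2.imwrite('pics/c_s.png',cv2.resize(a,None,fx=2.9,fy=2.9,interpolation=cv2.INTER_CUBIC))
b=T['pixels'][150:240,145:245,::-1];cv2.imwrite('pics/c_t.png',cv2.resize(b,None,fx=6,fy=6,interpolation=cv2.INTER_CUBIC))
E
```

```text
top
[  0  31  56  97 319] [ 35.2 110.5] [0.7269 0.5248] [0.7292 0.5297] as z=.06 [0.7165 0.5023]
[450  42  36  16 141] [459.9  49.1] [ 0.8403 -0.3225] [ 0.8436 -0.3253] as z=.06 [ 0.8251 -0.3095]
[ 247  110   41   39 1247] [267. 129.] [0.6831 0.0677] [0.6849 0.0684] as z=.06 [0.6744 0.0643]
[382 142  27  26 564] [394.9 154.5] [ 0.6282 -0.1851] [ 0.6296 -0.1866] as z=.06 [ 0.6219 -0.1779]
[178 178  31  37 750] [192.5 194.5] [0.5553 0.2152] [0.556  0.2172] as z=.06 [0.552  0.2056]
[199 183  17  32 115] [210.6 200.8] [0.5422 0.1797] [0.5428 0.1814] as z=.06 [0.5395 0.1716]
[419 220  27  27 595] [431.8 233.2] [ 0.4711 -0.2533] [ 0.471  -0.2555] as z=.06 [ 0.4713 -0.2433]
[335 224  21  21 337] [345.2 234. ] [ 0.4727 -0.0831] [ 0.4727 -0.0837] as z=.06 [ 0.4729 -0.0801]
[283 228  27  27 601] [296.1 241.1] [0.4605 0.0134] [0.4604 0.0136] as z=.06 [0.4612 0.0123]
scene
[135  20  16  34 255] [143.3  36.1] [-0.3147 -0.1414] [-0.3303 -0.1385] as z=.06 [-0.2418 -0.1549]
[ 14  59  24  27 387] [24.6 72.2] [-0.2955 -0.4844] [-0.3109 -0.4851] as z=.06 [-0.2236 -0.481 ]
[605  81  30  19 312] [619.2  
[... 503 characters left out ...]
79 -0.2536] as z=.06 [ 0.5094 -0.2632]
[377 223  37  30 885] [394.9 237.2] [0.6916 0.0623] [0.6866 0.0673] as z=.06 [0.7151 0.0388]
[262 260  26  23 470] [274.4 270.8] [ 0.6389 -0.1909] [ 0.6333 -0.1885] as z=.06 [ 0.665  -0.2019]
[624 260  16  25 224] [633.8 271.7] [1.0007 0.4201] [0.9989 0.4289] as z=.06 [1.009  0.3791]
[ 602  274   38   51 1205] [623.9 299.5] [1.0318 0.3496] [1.0303 0.3576] as z=.06 [1.0386 0.312 ]
[560 286  19  17 107] [568.7 295. ] [0.9715 0.2664] [0.9695 0.2736] as z=.06 [0.9813 0.233 ]
[587 303  40  37 741] [605.4 321.5] [1.0448 0.2808] [1.0434 0.2881] as z=.06 [1.0509 0.2466]
[613 331  27  38 570] [629.1 347.3] [1.1002 0.2753] [1.0995 0.2826] as z=.06 [1.1036 0.2414]
```

View pics/c_s.png

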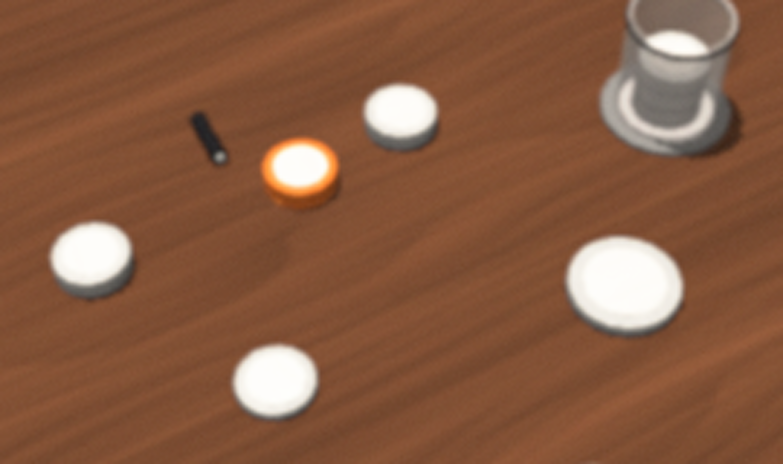

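View pics/c_t.png

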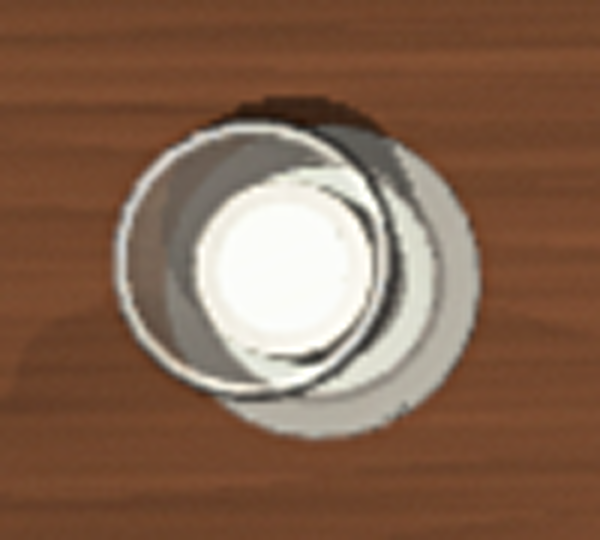

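The crops confirm it. The discs at scene (211,229) and (318,180) have tall dark side walls, so they are the deep lids. The one at (274,271) has a thin edge and is the shallow lid. The tube rim is centred near top view (187.6,193.2). I turn the tool to yaw ≈ 0 first.

step_arm:
  increments: "0 0 0 0 0 1;0 0 0 0 0 1;0 0 0 0 0 1;0 0 0 0 0 1;0 0 0 0 0 1;0 0 0 0 0 1;0 0 0 0 0 1;0 0 0 0 0 1;0 0 0 0 0 1;0 0 0 0 0 1;0 0 0 0 0 1;0 0 0 0 0 1"
  fingers: 1
  newtons: 30

```text
t: 1.25
tool_pos: [0.2112, 0.5881, 0.2311]
tool_rot: [3.141, 0.033, -0.0]
contact_force: [0.4, -0.0, 0.4]
opening: 0.0852
```

```bash
cat >> h.py <<'E'
def go(o,p):
    t,r=pose(o); d=r.inv().apply(np.array(p)-t)/0.025
    M=r.as_matrix(); print('t',round(o['t'],2),'pos',t.round(4),'yaw',round(float(np.arctan2(M[1,0],M[0,0])),3),'z',M[:,2].round(3),'units needed',d.round(2),'open',round(o['opening'],4))
E
python3 - <<'E'
from station import ctrl
from h import *
T=ctrl.get_image('top')
print('rim',ray(T,(187.5,193.1),.102),'lid',ray(T,(192.4,194.5),.06))
go(ctrl.get_obs(),[.462,.013,.12])
E
```

```text
rim [0.55140365 0.20497107 0.102     ] lid [0.55201288 0.20577613 0.06      ]
t 1.3 pos [0.2112 0.5881 0.2311] yaw 0.018 z [-0. -0. -1.] units needed [ 9.62 23.18  4.45] open 0.0852
```

step_arm:
  increments: "0.4 0.97 0 0 0 0.2;0.4 0.97 0 0 0 0;0.4 0.97 0 0 0 0;0.4 0.97 0 0 0 0;0.4 0.97 0 0 0 0;0.4 0.97 0 0 0 0;0.4 0.97 0 0 0 0;0.4 0.97 0 0 0 0;0.4 0.97 0 0 0 0;0.4 0.97 0 0 0 0;0.4 0.97 0 0 0 0;0.4 0.97 0 0 0 0"

```text
t: 2.3
tool_pos: [0.3337, 0.2969, 0.2313]
tool_rot: [-3.141, -0.013, -0.001]
contact_force: [0.5, 0.6, -0.9]
opening: 0.0857
```

step_arm:
  increments: "0.4 0.97 0 0 0 0;0.4 0.97 0 0 0 0;0.4 0.97 0 0 0 0;0.4 0.97 0 0 0 0;0.4 0.97 0 0 0 0;0.4 0.97 0 0 0 0;0.4 0.97 0.5 0 0 0;0.4 0.97 0.5 0 0 0;0.4 0.97 0.5 0 0 0;0.4 0.97 0.5 0 0 0;0.4 0.97 0.5 0 0 0;0 0 0.5 0 0 0"

```text
t: 3.3
tool_pos: [0.4463, 0.0289, 0.1561]
tool_rot: [3.14, 0.006, 0.002]
contact_force: [-0.1, -0.0, 0.5]
opening: 0.0851
```

Run:
```python
from station import ctrl
from h import *
o=ctrl.get_obs();go(o,[.462,.013,.12])
W=ctrl.get_image('wrist');cv2.imwrite('pics/w1.png',W['pixels'][:,:,::-1])
p=W['pixels'].astype(int);m=((p.min(2)>190)&(p.max(2)-p.min(2)<40)).astype('uint8')
n,l,s,c=cv2.connectedComponentsWithStats(m)
for i in range(1,n):
    if s[i,4]>200: print(s[i],c[i].round(1),ray(W,c[i],.018).round(4))
print('proj tcp',proj(W,o['tool_pos']))
```

```text
t 3.3 pos [0.4463 0.0289 0.1561] yaw 0.004 z [ 0.001 -0.002 -1.   ] units needed [0.62 0.63 1.44] open 0.0851
[405   0  52  29 593] [429.3  13.4] [0.5272 0.1623 0.018 ]
[433   0  53   9 333] [458.8   3.2] [0.5478 0.169  0.018 ]
[ 551   93   89   97 6891] [598.3 141.8] [0.6747 0.07   0.018 ]
[ 303  189   63   47 2342] [333.1 211.1] [0.46   0.0092 0.018 ]
[ 325  284   42   37 1234] [345.3 301.7] [ 0.4733 -0.0822  0.018 ]
proj tcp [317.45037876 271.05363077]
```

View pics/w1.png

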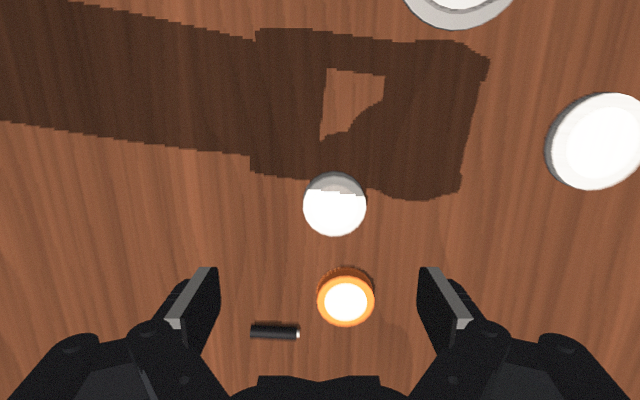

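The lid top centre is near wrist pixel (334,207), which gives about (0.461, 0.0125) and agrees with the top view. Descending over it.

step_arm:
  increments: "0.3 0.33 0.5 0 0 0;0.29 0.33 0.5 0 0 0;0 0 1 0 0 0;0 0 1 0 0 0;0 0 0.8 0 0 0;0 0 0 0 0 0;0 0 0 0 0 0"

```text
t: 3.93
tool_pos: [0.4588, 0.0165, 0.0607]
tool_rot: [-3.141, -0.012, 0.004]
contact_force: [0.2, 0.5, 0.5]
opening: 0.0857
```

Run:
```python
from station import ctrl
from h import *
o=ctrl.get_obs();go(o,[.461,.0125,.006])
W=ctrl.get_image('wrist');cv2.imwrite('pics/w2.png',W['pixels'][:,:,::-1])
```

```text
t 3.93 pos [0.4588 0.0165 0.0607] yaw 0.008 z [-0.003  0.001 -1.   ] units needed [0.09 0.16 2.19] open 0.0857
```

View pics/w2.png

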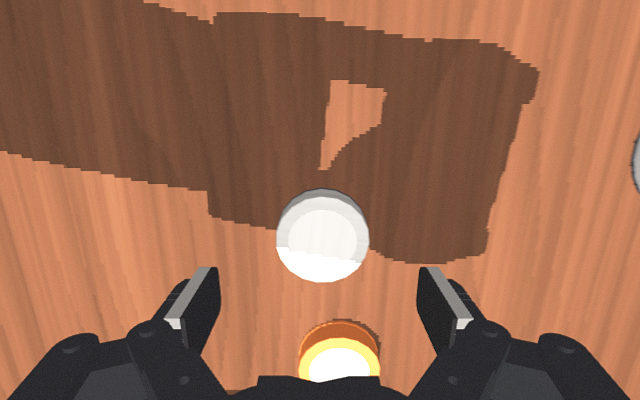

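The lid top is centred near wrist pixel (322,239), between the open fingers. I check it and go down.

Run:
```python
from station import ctrl
from h import *
W=ctrl.get_image('wrist');print(ray(W,(322.5,239.5),.018)); go(ctrl.get_obs(),[.461,.0125,.006])
```

```text
[0.46317988 0.01234832 0.018     ]
t 4.03 pos [0.461 0.016 0.063] yaw 0.007 z [ 0.002 -0.    -1.   ] units needed [-0.01  0.14  2.28] open 0.0856
```

step_arm:
  increments: "0.05 0.15 0.8 0 0 0;0 0 0.8 0 0 0;0 0 0.4 0 0 0;0 0 0.24 0 0 0;0 0 0 0 0 0;0 0 0 0 0 0"

```text
t: 4.53
tool_pos: [0.4619, 0.0119, 0.0062]
tool_rot: [3.141, 0.01, 0.002]
contact_force: [0.1, 0.3, -0.1]
opening: 0.0856
```

step_arm:
  increments: "0 0 0 0 0 0;0 0 0 0 0 0;0 0 0 0 0 0;0 0 0 0 0 0;0 0 0 0 0 0;0 0 0 0 0 0;0 0 0 0 0 0;0 0 0 0 0 0"
  fingers: -1
  newtons: 30

```text
t: 5.2
tool_pos: [0.4622, 0.0118, 0.0067]
tool_rot: [3.141, 0.01, 0.003]
contact_force: [-2.0, 0.3, 5.7]
opening: 0.0543
```

Run:
```python
from station import ctrl
from h import *
o=ctrl.get_obs();go(o,[.461,.0125,.006]);print(o['contact_force'])
W=ctrl.get_image('wrist');cv2.imwrite('pics/w3.png',W['pixels'][:,:,::-1])
S=ctrl.get_image('scene');cv2.imwrite('pics/s3.png',cv2.resize(S['pixels'][100:230,230:440,::-1],None,fx=3.5,fy=3.5))
```

```text
t 5.2 pos [0.4622 0.0118 0.0067] yaw 0.006 z [ 0.002 -0.    -1.   ] units needed [-0.05 -0.03  0.03] open 0.0543
[-1.97079235  0.25637259  5.7198842 ]
```

View pics/w3.png

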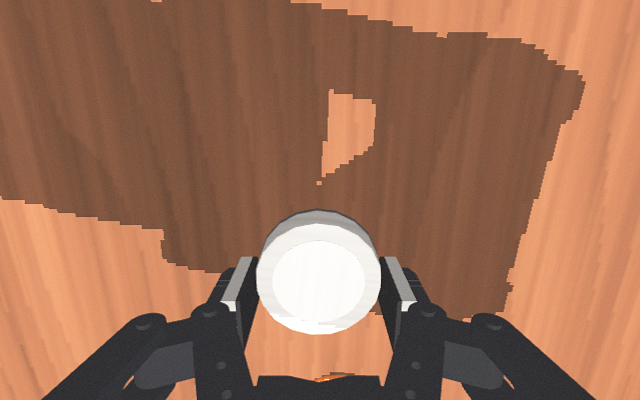

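View pics/s3.png

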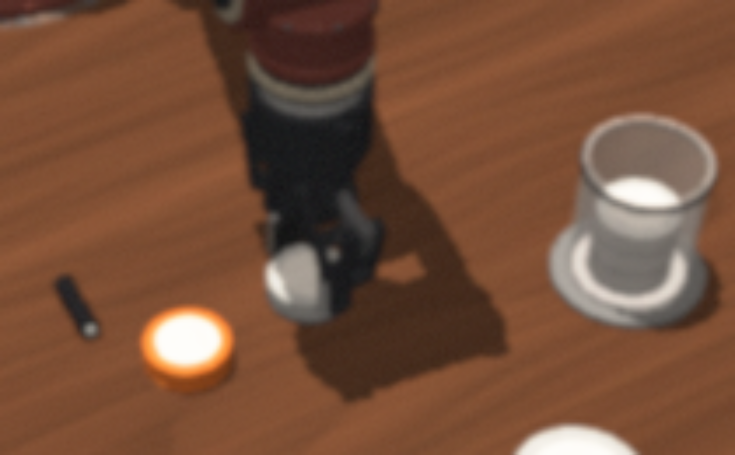

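The lid is gripped (opening 54 mm, pads on both sides). Lifting.

step_arm:
  increments: "0 0 -0.3 0 0 0;0 0 -0.6 0 0 0;0 0 -1 0 0 0;0 0 -1 0 0 0;0 0 -1 0 0 0;0 0 -1 0 0 0;0 0 -1 0 0 0;0 0 -0.5 0 0 0;0 0 0 0 0 0;0 0 0 0 0 0"

```text
t: 6.13
tool_pos: [0.4613, 0.0119, 0.1655]
tool_rot: [3.141, 0.009, 0.002]
contact_force: [-0.8, 0.1, -0.0]
opening: 0.0546
```

Run:
```python
from station import ctrl
from h import *
o=ctrl.get_obs();go(o,[.551,.206,.16]);print(o['contact_force'])
W=ctrl.get_image('wrist');cv2.imwrite('pics/w4.png',W['pixels'][:,:,::-1])
S=ctrl.get_image('scene');
u=proj(S,o['tool_pos']);print(u);a=int(u[0])-60;b=int(u[1])-60
cv2.imwrite('pics/s4.png',cv2.resize(S['pixels'][b:b+100,a:a+130,::-1],None,fx=6,fy=6,interpolation=cv2.INTER_CUBIC))
print(a,b)
```

```text
t 6.13 pos [0.4613 0.0119 0.1655] yaw 0.006 z [ 0.001 -0.    -1.   ] units needed [ 3.63 -7.74  0.22] open 0.0546
[-0.7628262   0.07720124 -0.02988807]
[317.81454723 127.52036017]
257 67
```

View pics/w4.png

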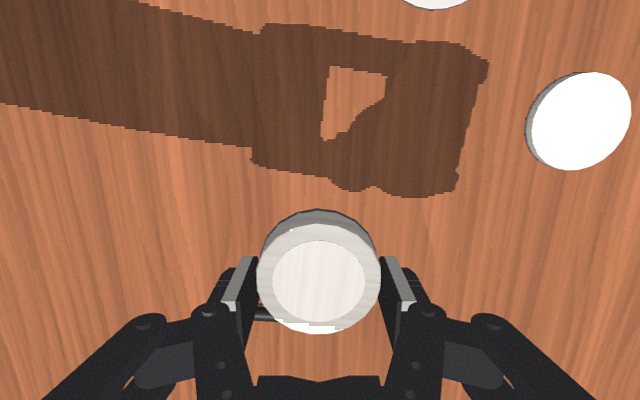

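View pics/s4.png

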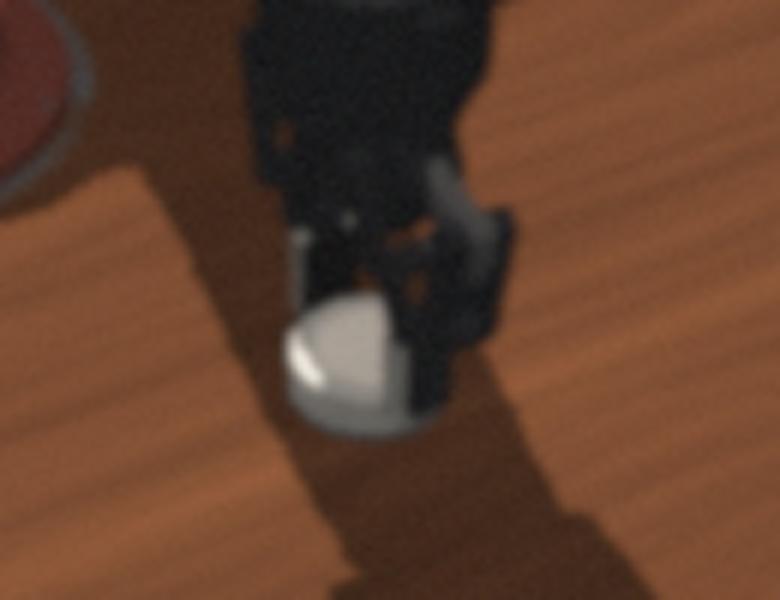

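The lid is held level. I cross-check the tube centre in the scene view (rim at about (415.3,146.7)) and then go above it.

step_arm:
  increments: "0.25 -0.5 0 0 0 0;0.45 -0.95 0 0 0 0;0.45 -0.95 0 0 0 0;0.45 -0.95 0 0 0 0;0.45 -0.95 0 0 0 0;0.45 -0.95 0 0 0 0;0.45 -0.95 0 0 0 0;0.45 -0.95 0 0 0 0;0.2 -0.5 0 0 0 0;0 0 0 0 0 0;0 0 0 0 0 0;0 0 0 0 0 0"

```text
t: 7.23
tool_pos: [0.5492, 0.2027, 0.1642]
tool_rot: [3.141, 0.009, -0.003]
contact_force: [0.2, -0.3, -0.3]
opening: 0.0543
```

Run:
```python
from station import ctrl
from h import *
o=ctrl.get_obs();go(o,[.551,.206,.105]);print(o['contact_force'])
W=ctrl.get_image('wrist');cv2.imwrite('pics/w5.png',W['pixels'][:,:,::-1])
S=ctrl.get_image('scene');T=ctrl.get_image('top')
cv2.imwrite('pics/s5.png',cv2.resize(S['pixels'][90:200,360:470,::-1],None,fx=5.4,fy=5.4,interpolation=cv2.INTER_CUBIC))
cv2.imwrite('pics/t5.png',cv2.resize(T['pixels'][140:250,130:270,::-1],None,fx=5,fy=5,interpolation=cv2.INTER_CUBIC))
print(ray(S,(415.3,146.7),.102))
```

```text
t 7.23 pos [0.5492 0.2027 0.1642] yaw 0.006 z [-0.002 -0.001 -1.   ] units needed [ 0.08 -0.13  2.37] open 0.0543
[ 0.20728064 -0.26803719 -0.34048971]
[0.55979416 0.20233907 0.102     ]
```

View pics/w5.png

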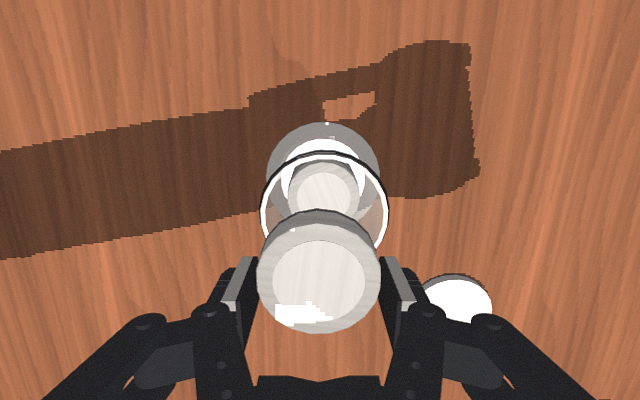

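View pics/s5.png

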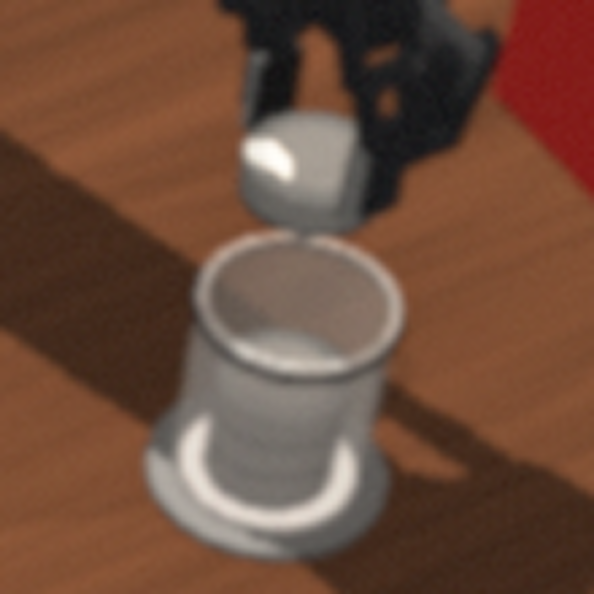

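View pics/t5.png

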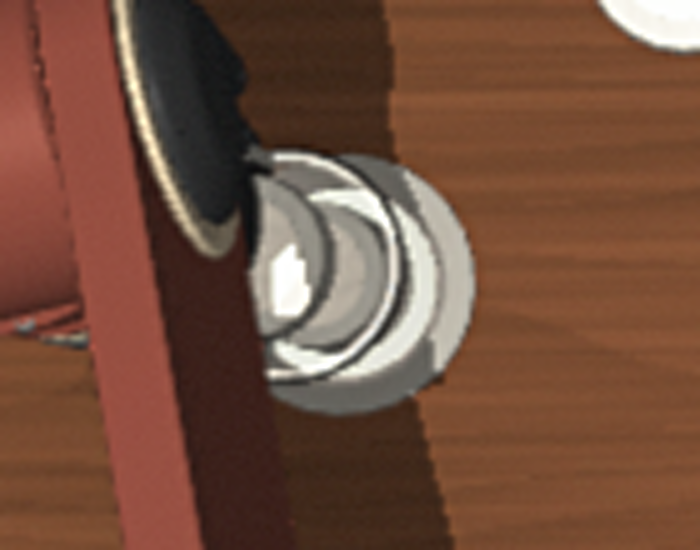

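Run:
```python
from station import ctrl
from h import *
o=ctrl.get_obs();W=ctrl.get_image('wrist')
c=np.array([.552,.2045,.102]);
a=np.linspace(0,2*np.pi,73)
P=np.array([proj(W,c+.041*np.array([np.cos(t),np.sin(t),0])) for t in a]);print('pred rim x',P[:,0].min(),P[:,0].max(),'y',P[:,1].min(),P[:,1].max(),'obs 260-389, ymin 151')
# held lid: top at tcp z+.0115
zt=o['tool_pos'][2]+.0115
P=np.array([proj(W,[o['tool_pos'][0]+.028*np.cos(t),o['tool_pos'][1]+.028*np.sin(t),zt]) for t in a]);print('pred lid x',P[:,0].min(),P[:,0].max(),'y',P[:,1].min(),P[:,1].max(),'obs 257-381, ymax 333')
# rim top points: obs (324,151); sides
for uv in [(324,151.5),(260.5,213),(388.5,213)]: print(ray(W,uv,.102))
```

```text
pred rim x 257.01584504381367 385.4385017332772 y 155.20094425778058 275.580925876219 obs 260-389, ymin 151
pred lid x 252.75192841836306 382.09916035807265 y 224.30270496100434 337.80781028347633 obs 257-381, ymax 333
[0.55329968 0.24774242 0.102     ]
[0.51338069 0.20829746 0.102     ]
[0.59474516 0.20875926 0.102     ]
```

The wrist view puts the rim centre near (0.554, 0.206). I correct and lower until the finger tips are just above the rim.

step_arm:
  increments: "0.16 -0.12 0.5 0 0 0;0 0 0.7 0 0 0;0 0 0.6 0 0 0;0 0 0.4 0 0 0;0 0 0.2 0 0 0;0 0 0.1 0 0 0;0 0 0 0 0 0;0 0 0 0 0 0"

```text
t: 8.1
tool_pos: [0.5545, 0.2068, 0.1035]
tool_rot: [-3.141, -0.009, -0.002]
contact_force: [-0.6, -0.4, -0.8]
opening: 0.0546
```

Run:
```python
from station import ctrl
from h import *
o=ctrl.get_obs();go(o,[.5535,.2055,.101]);print(o['contact_force'])
W=ctrl.get_image('wrist');cv2.imwrite('pics/w6.png',W['pixels'][:,:,::-1])
S=ctrl.get_image('scene')
cv2.imwrite('pics/s6.png',cv2.resize(S['pixels'][90:200,360:470,::-1],None,fx=5.4,fy=5.4,interpolation=cv2.INTER_CUBIC))
```

```text
t 8.1 pos [0.5545 0.2068 0.1035] yaw 0.006 z [ 0.001  0.    -1.   ] units needed [-0.04  0.05  0.1 ] open 0.0546
[-0.60515508 -0.42037049 -0.76534045]
```

View pics/w6.png

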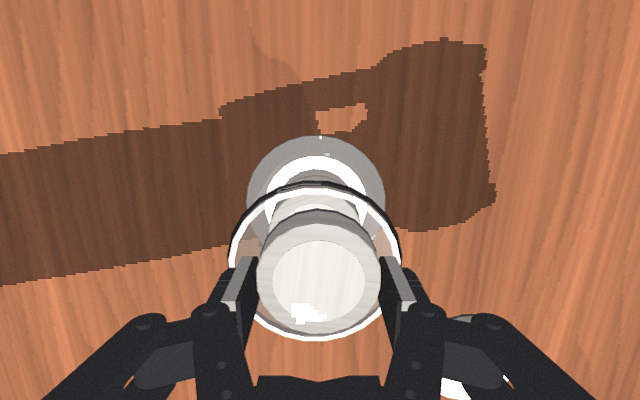

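View pics/s6.png

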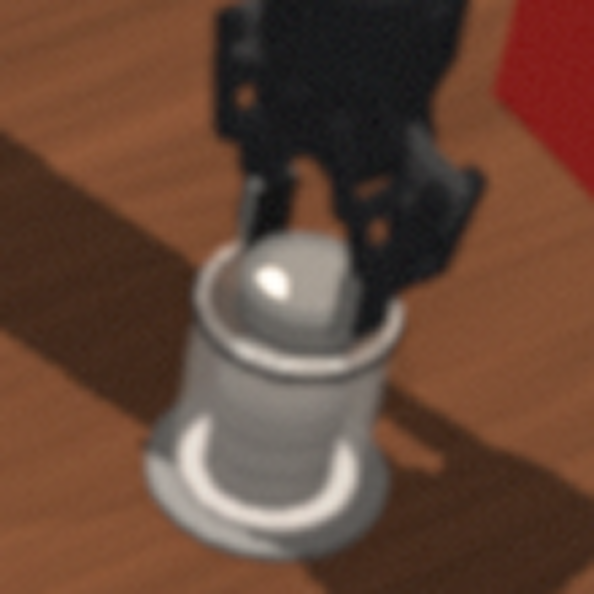

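The lid is about 1.5 mm off centre, inside the rim and level. I lower slightly and let it drop by opening only a little.

step_arm:
  increments: "-0.04 0 0.1 0 0 0;0 0 0 0 0 0;0 0 0 0 0 0"

```text
t: 8.45
tool_pos: [0.553, 0.2067, 0.1004]
tool_rot: [-3.142, -0.01, -0.0]
contact_force: [-0.8, -0.9, -1.0]
opening: 0.0542
```

step_arm:
  increments: "0 0 0 0 0 0;0 0 0 0 0 0;0 0 0 0 0 0;0 0 0 0 0 0;0 0 0 0 0 0;0 0 0 0 0 0"
  fingers: 0.5

```text
t: 8.95
tool_pos: [0.5531, 0.2067, 0.1004]
tool_rot: [-3.142, -0.009, -0.0]
contact_force: [-0.2, 0.4, 1.2]
opening: 0.0639
```

Run:
```python
from station import ctrl
from h import *
o=ctrl.get_obs();go(o,[.5535,.2055,.101]);print(o['contact_force'])
W=ctrl.get_image('wrist');cv2.imwrite('pics/w7.png',W['pixels'][:,:,::-1])
S=ctrl.get_image('scene')
cv2.imwrite('pics/s7.png',cv2.resize(S['pixels'][90:200,360:470,::-1],None,fx=5.4,fy=5.4,interpolation=cv2.INTER_CUBIC))
```

```text
t 8.95 pos [0.5531 0.2067 0.1004] yaw 0.006 z [ 0.  0. -1.] units needed [ 0.02  0.05 -0.03] open 0.0639
[-0.15075079  0.37264488  1.17464546]
```

View pics/w7.png

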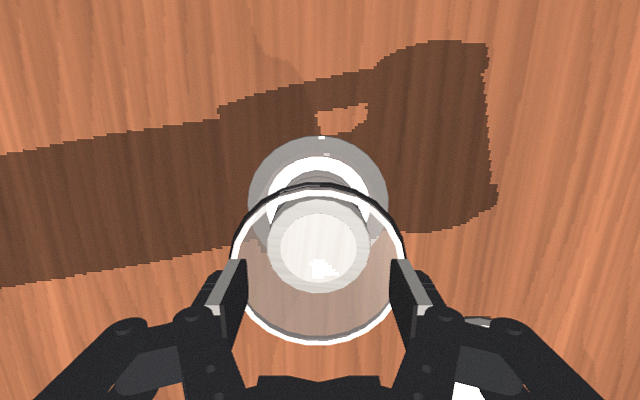

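View pics/s7.png

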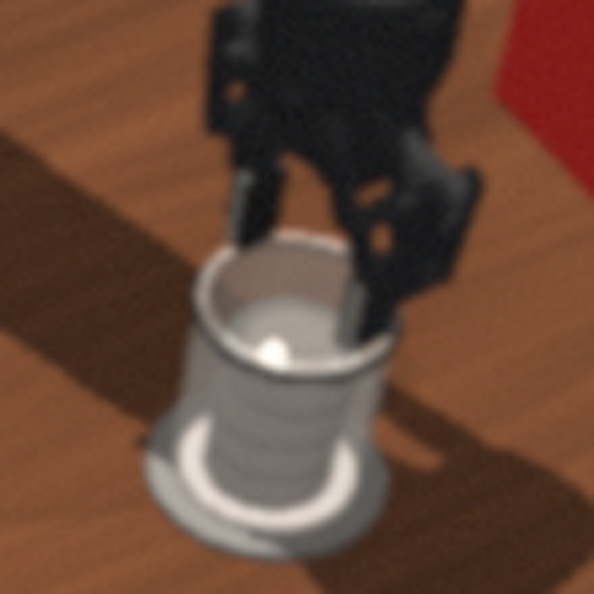

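The first lid dropped and lies flat on the stack. Raising, then going to the second lid at about (0.472, -0.254).

step_arm:
  increments: "0 0 -0.6 0 0 0;0 0 -1 0 0 0;0 0 -1 0 0 0;0 0 -0.4 0 0 0;-0.2 0.95 0 0 0 0;-0.2 0.95 0 0 0 0;-0.2 0.95 0 0 0 0;-0.2 0.95 0 0 0 0;-0.2 0.95 0 0 0 0;-0.2 0.95 0 0 0 0;-0.2 0.95 0 0 0 0;-0.2 0.95 0 0 0 0"
  fingers: 1

```text
t: 10.05
tool_pos: [0.5136, 0.0154, 0.1747]
tool_rot: [-3.142, -0.01, 0.001]
contact_force: [0.6, 0.7, 0.1]
opening: 0.0854
```

step_arm:
  increments: "-0.2 0.95 0 0 0 0;-0.2 0.95 0 0 0 0;-0.2 0.95 0 0 0 0;-0.2 0.95 0 0 0 0;-0.2 0.95 0 0 0 0;-0.2 0.95 0 0 0 0;-0.2 0.95 0.5 0 0 0;-0.2 0.95 1 0 0 0;0 0.95 1 0 0 0;0 0.95 1 0 0 0;0 0 0 0 0 0;0 0 0 0 0 0"

```text
t: 11.05
tool_pos: [0.474, -0.2212, 0.0855]
tool_rot: [-3.139, -0.006, 0.006]
contact_force: [0.3, -0.5, 0.2]
opening: 0.0849
```

Run:
```python
from station import ctrl
from h import *
o=ctrl.get_obs();go(o,[.472,-.254,.0065])
W=ctrl.get_image('wrist');cv2.imwrite('pics/w8.png',W['pixels'][:,:,::-1])
a=np.linspace(0,2*np.pi,73)
P=np.array([proj(W,[.472+.028*np.cos(t),-.254+.028*np.sin(t),.018]) for t in a]);print(P.min(0),P.max(0))
```

```text
t 11.05 pos [ 0.474  -0.2212  0.0855] yaw 0.004 z [-0.004  0.003 -1.   ] units needed [-0.07  1.32  3.16] open 0.0849
[273.74298438 226.34870398] [355.74560147 299.87078582]
```

View pics/w8.png

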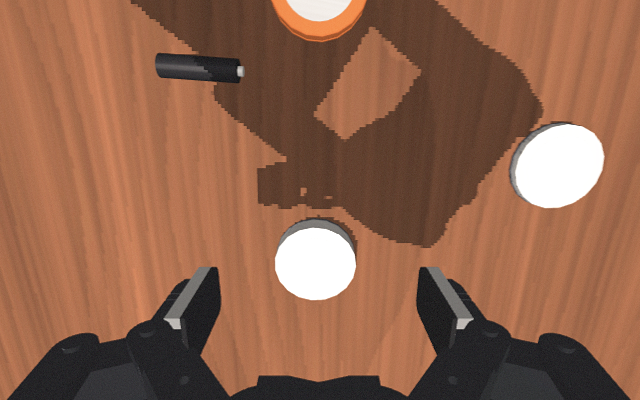

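The deep lid at wrist (316,262), with its thick wall visible, matches the prediction. The shallow lid is at (558,166). Going down.

step_arm:
  increments: "-0.05 0.65 0.2 0 0 0;0 0.65 0.3 0 0 0;0 0 0.7 0 0 0;0 0 0.7 0 0 0;0 0 0.4 0 0 0;0 0 0 0 0 0;0 0 0 0 0 0;0 0 0 0 0 0"

```text
t: 11.77
tool_pos: [0.4756, -0.2539, 0.0318]
tool_rot: [3.14, 0.011, 0.003]
contact_force: [0.5, -0.5, -0.2]
opening: 0.0849
```

Run:
```python
from station import ctrl
from h import *
o=ctrl.get_obs();go(o,[.472,-.254,.0065])
W=ctrl.get_image('wrist');cv2.imwrite('pics/w9.png',W['pixels'][:,:,::-1])
a=np.linspace(0,2*np.pi,73)
P=np.array([proj(W,[.472+.028*np.cos(t),-.254+.028*np.sin(t),.018]) for t in a]);print(P.min(0),P.max(0))
```

```text
t 11.77 pos [ 0.4756 -0.2539  0.0318] yaw 0.007 z [ 0.002 -0.001 -1.   ] units needed [-0.15  0.    1.01] open 0.0849
[254.62900408 204.73508732] [365.82327694 304.96767305]
```

View pics/w9.png

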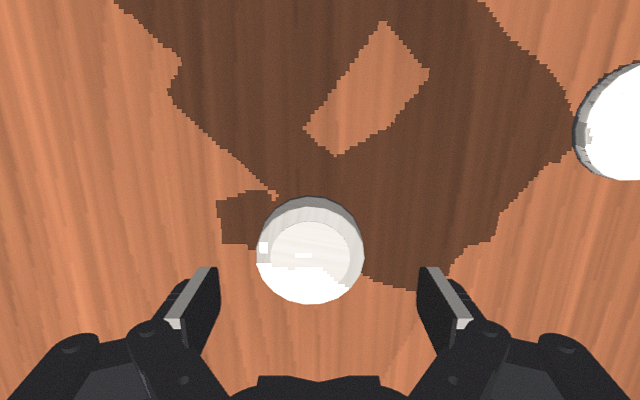

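step_arm:
  increments: "-0.14 0 0.4 0 0 0;0 0 0.4 0 0 0;0 0 0.2 0 0 0;0 0 0 0 0 0;0 0 0 0 0 0"

```text
t: 12.23
tool_pos: [0.4704, -0.2534, 0.0043]
tool_rot: [-3.14, -0.009, 0.002]
contact_force: [-0.2, 0.4, -0.4]
opening: 0.0854
```

step_arm:
  increments: "0 0 0 0 0 0;0 0 0 0 0 0;0 0 0 0 0 0;0 0 0 0 0 0;0 0 0 0 0 0;0 0 0 0 0 0;0 0 0 0 0 0;0 0 0 0 0 0"
  fingers: -1
  newtons: 30

```text
t: 12.9
tool_pos: [0.4716, -0.2543, 0.0061]
tool_rot: [3.141, 0.009, 0.002]
contact_force: [-0.5, 0.9, 5.5]
opening: 0.0543
```

step_arm:
  increments: "0 0 -0.3 0 0 0;0 0 -0.6 0 0 0;0 0 -1 0 0 0;0 0 -1 0 0 0;0 0 -1 0 0 0;0 0 -1 0 0 0;0 0 -1 0 0 0;0 0 -0.8 0 0 0;0 0 0 0 0 0;0 0 0 0 0 0"

```text
t: 13.73
tool_pos: [0.4713, -0.254, 0.1737]
tool_rot: [3.14, 0.01, 0.003]
contact_force: [-0.6, 0.1, -0.4]
opening: 0.0546
```

Run:
```python
from station import ctrl
from h import *
o=ctrl.get_obs();go(o,[.5525,.2065,.165])
W=ctrl.get_image('wrist');cv2.imwrite('pics/w10.png',W['pixels'][:,:,::-1])
```

```text
t 13.73 pos [ 0.4713 -0.254   0.1737] yaw 0.006 z [ 0.002 -0.001 -1.   ] units needed [  3.36 -18.4    0.33] open 0.0546
```

View pics/w10.png

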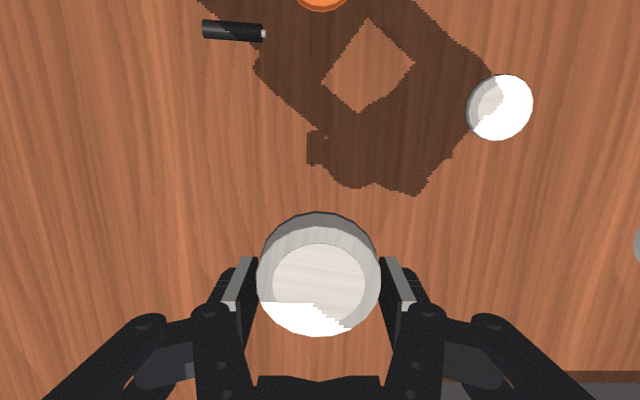

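The second lid is held. Moving it to the tube.

step_arm:
  increments: "0.1 -0.5 0 0 0 0;0.18 -0.95 0 0 0 0;0.18 -0.95 0 0 0 0;0.18 -0.95 0 0 0 0;0.18 -0.95 0 0 0 0;0.18 -0.95 0 0 0 0;0.18 -0.95 0 0 0 0;0.18 -0.95 0 0 0 0;0.18 -0.95 0 0 0 0;0.18 -0.95 0 0 0 0;0.18 -0.95 0 0 0 0;0.18 -0.95 0 0 0 0"

```text
t: 14.78
tool_pos: [0.5199, 0.0225, 0.1704]
tool_rot: [-3.141, -0.01, 0.006]
contact_force: [0.6, -0.1, -0.0]
opening: 0.0542
```

step_arm:
  increments: "0.18 -0.95 0 0 0 0;0.18 -0.95 0 0 0 0;0.18 -0.95 0 0 0 0;0.18 -0.95 0 0 0 0;0.18 -0.95 0 0 0 0;0.18 -0.95 0 0 0 0;0.18 -0.95 0 0 0 0;0.02 -0.5 0 0 0 0;0 -0.3 0 0 0 0;0 0 0 0 0 0;0 0 0 0 0 0;0 0 0 0 0 0"

```text
t: 15.78
tool_pos: [0.5519, 0.2058, 0.1724]
tool_rot: [3.141, 0.008, -0.001]
contact_force: [0.2, -0.3, -0.4]
opening: 0.0543
```

Run:
```python
from station import ctrl
from h import *
o=ctrl.get_obs();go(o,[.5525,.2065,.101])
W=ctrl.get_image('wrist');cv2.imwrite('pics/w11.png',W['pixels'][:,:,::-1])
S=ctrl.get_image('scene')
cv2.imwrite('pics/s11.png',cv2.resize(S['pixels'][90:200,360:470,::-1],None,fx=5.4,fy=5.4,interpolation=cv2.INTER_CUBIC))
```

```text
t 15.78 pos [0.5519 0.2058 0.1724] yaw 0.005 z [-0.001 -0.001 -1.   ] units needed [ 0.02 -0.03  2.86] open 0.0543
```

View pics/w11.png

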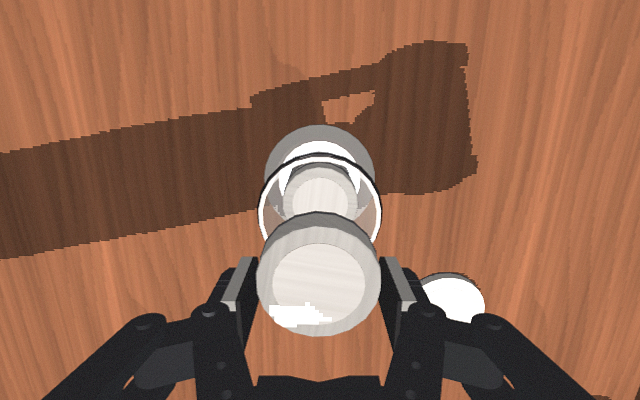

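View pics/s11.png

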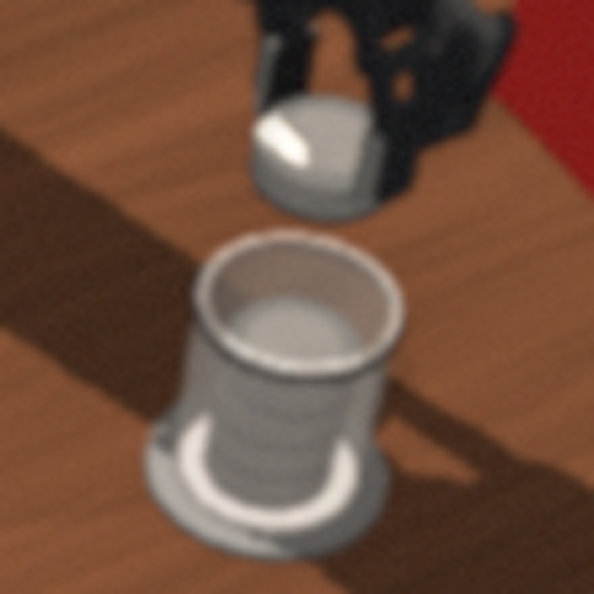

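The four stacked lids lie flat and centred, and the held lid is aligned with the rim. Lowering.

step_arm:
  increments: "0.02 -0.03 0.5 0 0 0;0 0 0.8 0 0 0;0 0 0.7 0 0 0;0 0 0.5 0 0 0;0 0 0.2 0 0 0;0 0 0.14 0 0 0;0 0 0 0 0 0;0 0 0 0 0 0;0 0 0 0 0 0"

```text
t: 16.63
tool_pos: [0.5536, 0.2076, 0.1031]
tool_rot: [-3.141, -0.009, -0.003]
contact_force: [-1.0, 0.7, -0.7]
opening: 0.0541
```

Run:
```python
from station import ctrl
from h import *
o=ctrl.get_obs();go(o,[.5535,.2065,.101])
W=ctrl.get_image('wrist');cv2.imwrite('pics/w12.png',W['pixels'][:,:,::-1])
```

```text
t 16.63 pos [0.5536 0.2076 0.1031] yaw 0.006 z [ 0.002  0.    -1.   ] units needed [-0.01  0.04  0.08] open 0.0541
```

View pics/w12.png

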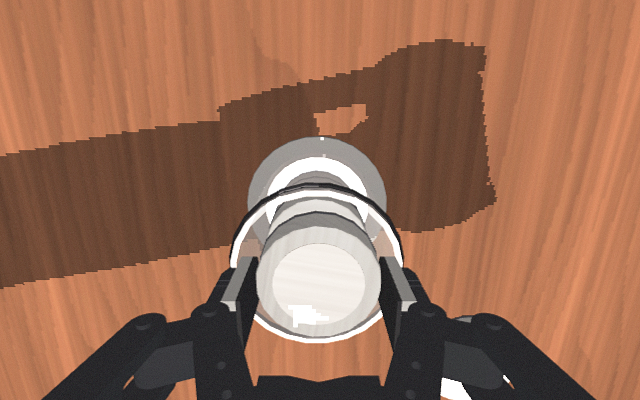

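The lid is centred inside the rim (rim 230–403, lid 257–381 px). Releasing it.

step_arm:
  increments: "-0.02 0.04 0.08 0 0 0;0 0 0 0 0 0;0 0 0 0 0 0"

```text
t: 16.93
tool_pos: [0.5523, 0.2064, 0.0999]
tool_rot: [-3.142, -0.009, -0.0]
contact_force: [0.2, 0.3, -1.2]
opening: 0.0541
```

step_arm:
  increments: "0 0 0 0 0 0;0 0 0 0 0 0;0 0 0 0 0 0;0 0 0 0 0 0;0 0 0 0 0 0;0 0 0 0 0 0"
  fingers: 0.5

```text
t: 17.43
tool_pos: [0.5523, 0.2065, 0.0998]
tool_rot: [-3.142, -0.01, -0.0]
contact_force: [-0.2, 0.5, -0.3]
opening: 0.064
```

step_arm:
  increments: "0 0 -0.5 0 0 0;0 0 -1 0 0 0;0 0 -1 0 0 0;0 0 -1 0 0 0;0 0 -0.5 0 0 0;-0.5 0.9 0 0 0 0;-0.5 0.9 0 0 0 0;-0.5 0.9 0 0 0 0;-0.5 0.9 0 0 0 0;-0.5 0.9 0 0 0 0;-0.5 0.9 0 0 0 0;0 0 0 0 0 0"

```text
t: 18.43
tool_pos: [0.4765, 0.0685, 0.1998]
tool_rot: [3.14, 0.005, -0.001]
contact_force: [0.3, 0.2, -0.6]
opening: 0.0642
```

Run:
```python
from station import ctrl
from h import *
o=ctrl.get_obs();go(o,[.5535,.2065,.101]);print(o['contact_force'])
S=ctrl.get_image('scene');T=ctrl.get_image('top');W=ctrl.get_image('wrist')
cv2.imwrite('pics/s13.png',S['pixels'][:,:,::-1]);cv2.imwrite('pics/w13.png',W['pixels'][:,:,::-1])
a=cv2.resize(S['pixels'][120:200,375:445,::-1],(490,560),interpolation=cv2.INTER_CUBIC)
b=cv2.resize(T['pixels'][160:240,150:190+40,::-1],None,fx=3.8,fy=7,interpolation=cv2.INTER_CUBIC)
cv2.imwrite('pics/c13.png',np.hstack([a,b]))
```

```text
t 18.43 pos [0.4765 0.0685 0.1998] yaw 0.003 z [-0.001 -0.001 -1.   ] units needed [ 3.1  -5.52  3.94] open 0.0642
[ 0.31605623  0.21174586 -0.60119257]
```

View pics/c13.png

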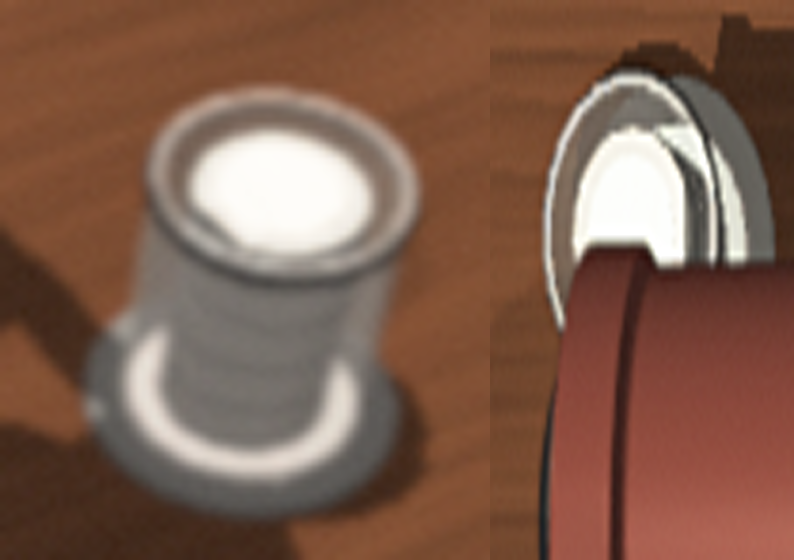

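View pics/s13.png

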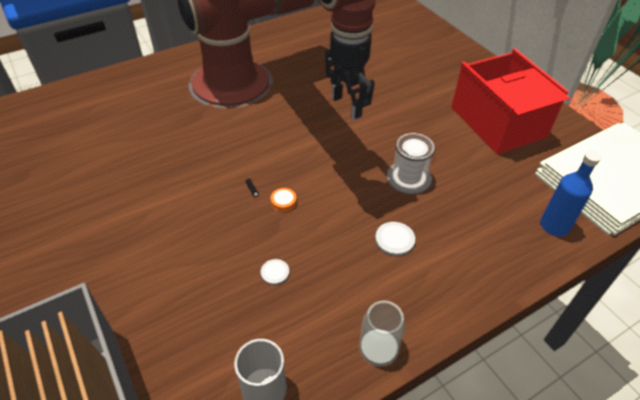

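View pics/w13.png

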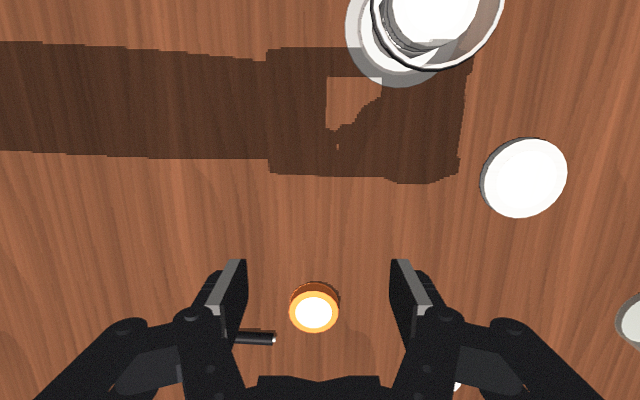

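The second lid lies flat in the tube, just below the rim (scene about (415,147)). As a numeric check, I compare its outline with a flat disc at z = 96 mm.

Run:
```python
from station import ctrl
from h import *
S=ctrl.get_image('scene')
p=S['pixels'].astype(int);m=(p.min(2)>165).astype('uint8');m[:, :395]=0;m[:,440:]=0;m[:136]=0;m[162:]=0
n,l,s,c=cv2.connectedComponentsWithStats(m);i=1+s[1:,4].argmax();print('obs',s[i],c[i])
cs,_=cv2.findContours((l==i).astype('uint8'),0,1);print(cv2.fitEllipse(cv2.convexHull(cs[0])))
a=np.linspace(0,2*np.pi,90)
for z in(.096,.078):
    P=np.array([proj(S,[.555+.028*np.cos(t),.206+.028*np.sin(t),z]) for t in a],np.float32);print(z,cv2.fitEllipse(P))
print(ray(S,c[i],.096))
```

```text
obs [402 139  26  19 340] [415.01764706 147.22058824]
((414.44818115234375, 147.69174194335938), (18.149463653564453, 25.125764846801758), 94.8786849975586)
0.096 ((414.8970031738281, 147.00509643554688), (16.99716567993164, 25.697513580322266), 99.26581573486328)
0.078 ((413.70977783203125, 152.96051025390625), (16.992069244384766, 25.399276733398438), 99.41423797607422)
[0.55607779 0.20555807 0.096     ]
```

The outline matches a flat disc at 96 mm (centre within 1 px; 78 mm would be 5–6 px off). Handing in.

Run:
```python
from station import ctrl
print(ctrl.finish_job())
```

```text
the job is handed in; nothing more can be done
None
```

Both deep lids are in the tube, stacked flat on the three that were there, and I handed the job in at about 18.5 s. The fingers look too thick to fit inside the tube beside a lid. I held each lid by its upper edge just above the rim and let it drop, about 33 mm for the first and 15 mm for the second.

**Last checks:**
- **Stack height:** in the scene view the top lid's outline matched a flat disc at 96 mm, the ring mark, to within about 1 pixel. A stack one lid short would have been 5–6 pixels off.
- **Other items:** the shallow lid, the orange one, the wide lid and the battery were not touched and look to be where they were.
- **Gripper:** it was clear of everything at hand-in, and the contact force reading stayed under 6 N at the end of every move.

**Disagreements:**
- **Tube position:** the cameras differed by up to 8 mm, with x at 0.551 m from the top view, 0.554 m from the wrist and 0.560 m from the scene view. I went by the wrist view, and both lids went in without touching the rim.
- **Top view at the end:** the arm covered part of the tube, so the final height check rests on the scene view alone.

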